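# Slide the tall oil bottle into its bay on the drill bit rack

### The arm

A 6-joint arm with a two-finger parallel gripper is mounted at the origin on the work surface. World frame = base frame: x ahead of the robot, y to its left, z up, the work surface at z = 0. Lengths are in mm, angles in rad, forces in N, time in s.
With the tool pointing down it reaches from about 375 to 825 mm from the base axis. Payload 5.5 kg.
Tool frame: the origin (TCP) lies at the very end of the fingers, on their centre line; the grasp point (between the pads) lies manip.grip_point_offset behind it (manip.grip_point_offset is the distance from the TCP to the grasp point, in mm); z points along the fingers, y is the line along which they close (so a half turn about z gives the same grasp; the last joint's range is limited). The gripper opens to 85 mm and grips with 20 to 120 N. Pads are 22 mm wide; open, the fingers measure 114 mm over their backs; the gripper's body (76 mm by 85 mm) begins 54 mm behind the grasp point. The pads swing forward as they close: fully open they stand 13 mm farther back than shut.
Start: joints at [1.235, 0.314, -0.047, 1.21, 0, 1.571], TCP at [197.711, 566.485, 231.299] pointing down, gripper open.
Joint ranges: [-2.67, 2.67], [-0.69, 1.73], [-1.03, 1.25], [-2.08, 2.16], [-1.42, 1.45], [-3.14, 3.14]. Speed limits (rad/s): [2.39, 2.39, 3.01, 3.14, 3.14, 3.14].

### API

Orientations are given as a unit quaternion [x, y, z, w].
In Python, from bench import status, imaging, ticket, manip gives the robot as it stands.
- The arm moves only by the shell command python3 -m handwheel 'ROWS' [FORCE]. ROWS is JSON, a list of rows, each an object with "offset": the shift along the world's x, y, z in m, a list of three; "turn": the turn, a rotation vector about the world's x, y, z in rad, a list of three; "jaw": the finger opening in m, from 0 to 0.0854. In form: [{"offset": [x, y, z], "turn": [wx, wy, wz], "jaw": jaw}, ...]. A call has 1 to 20 rows; each row shifts and turns the commanded pose from where the row before left it; what a row does not reach is not made up. A row lasts 1/10 s, in which the tool goes at most 50 mm and 8.59 degrees, less where a joint would pass 70% of its speed; a pose out of reach is approached as far as the arm can. A call is refused whole if a number of a shift passes 0.05 or a number of a turn 0.15, either way. A call with a gripper value outside its range is refused whole. The fingers move at their own pace and stop on an object; FORCE is the grip in N (left out, the last holds). Time passes only in rows, so rows that do not move let the fingers close. It gives the time, the measured TCP pose, the force, the opening and the grip force at its end, in the units of the state.
- status.observe(): the state, without advancing time (a new reading comes with each control period).
- imaging.camera(name): name is "scene" or "top"; returns a dict with "image" (400x640x3 uint8, blue, green, red), "z_map" (400x640 float32, mm along the optical axis (not along the pixel's ray), 0 where there is no reading), "fov_y" (degrees; the focal length in pixels is half the picture's height over the tangent of half this angle, whatever the lens; pixels are square), "cx", "cy" (the principal point, pixels), "rvec" (rotation vector, rad) and "tvec" (3), from world to camera coordinates, as OpenCV has them. Camera axes: x right, y down, z forward; pixel columns grow to the right and rows downward; lengths in mm; the calibration is good to about 2 mm. A picture is of the moment at which its call begins.
- ticket.finish_job(): hands the job in; it is judged then, once.
The state is a dict: "time_s": time; "joint_positions": joint angles; "dq": joint speeds; "tau": joint torques, N m; "tcp_pos": TCP position; "eef_rot": TCP orientation; "force": force on the tool from outside, world axes, zero at the start; "ft_torque": the same for the moment, N m; "gripper_width": finger opening in mm; "grasp_force": force on a finger pad.
Only numpy, scipy, OpenCV 4.12 (cv2) and the standard library are available. Lean on these libraries where they do the work, as an engineer would, in place of code of your own. Each camera call takes 0.05 s, during which the arm holds its last target. There are 200 camera calls.

### The job

Push the tall oil bottle across the bench into the open-mouthed bay at the end of the drill bit rack, until it stands right up against the bay's back wall. Push it low on its body so that it slides along standing up and never tips; do not take it between the fingers or lift it, and leave the other things on the bench where they are. Finish with the hand clear.

Things in the scene. Friction and masses are not known exactly. Their poses are not given: they have to be found in the camera images.
- bottle: Loose tall metal oil bottle, 240 mm high, 0.2 to 0.45 kg: straight round body 54 mm across up to 110 mm, shoulder, black collar and spout. Origin: centre of underside, z up. Friction on the bench 0.5 to 0.7: pushed above 35 mm it may tip. An upright hand close behind it would strike its upper body with the gripper's housing: lean the hand back some 30 degrees so that the fingertips lead.
- rack: Orange drill bit rack, fixed. Origin: on the bench, where the bottle's axis stands when fully home in the bay. +y points into the bay, x across it, z up. No floor in the bay; walls 45 mm high. Back wall's inner face at y = +27.5 mm, side walls 70 mm apart from there to y = -8 mm. Behind the back wall a block 80 mm wide with bits up to 130 mm high runs from y = +40 to +240 mm.
- bay_mouth (a point): Middle of the bay's mouth, on the bench, at y = -30 mm in the rack's frame (same axes as the rack). From y = -8 mm to here the side walls flare outwards, to about 95 mm apart; 115 mm wide outside.
- jar: Low glass jar of screws with a wire snap lid, loose, 62 mm in diameter, 66 mm high; a bystander standing beside the bottle. Origin: centre of its underside.
- countersink: Hand countersink with a round blue handle, lying, loose, 128 mm long, 22 mm high; a bystander. Origin: on the bench below its middle; x along it towards the steel tip.
- caliper: Stainless steel caliper, lying flat, loose, 220 mm long, 11 mm high, jaws up to 48 mm to one side; a bystander. Origin: on the bench below the middle of its beam; x along the beam, jaws at -x.
Mind the look-alikes: they are no part of the job. Several things look just like the bottle: the one meant starts farthest to the robot's right.

How it is judged:
By the outcome, as a careful person would: the job done as asked, in the order asked, and still so for the second after the job is handed in, with the robot touching nothing.
It also fails if it takes over 54 s, if anything falls off the work surface, if the arm or the gripper's body presses on something with over 40 N, if the wrist force passes 120 N, or if a joint passes its speed limit or range.

## Working session

There is one attempt and no reset: what is moved stays moved. The work goes in short steps, Python scripts to look and compute and a shell command to move; the robot and the scene stay as the last step left them, time stands still between calls to the robot, and variables do not carry over. Pictures are saved under pics/ and viewed, at most 10 in all, crops included, and the job is handed in when it is done.

```bash
mkdir -p pics; ls
cat > h.py <<'E'
import numpy as np, cv2
from bench import status, imaging, ticket, manip
def grab(n):
    c=imaging.camera(n); R=cv2.Rodrigues(np.array(c['rvec'],float))[0]; t=np.array(c['tvec'],float).ravel()
    f=200/np.tan(np.radians(c['fov_y'])/2); return c,R,t,f
def world(c,R,t,f):
    z=c['z_map']; v,u=np.mgrid[0:400,0:640]
    P=np.stack([(u-c['cx'])/f*z,(v-c['cy'])/f*z,z],-1)
    W=(P-t)@R; W[z==0]=np.nan; return W
E
python3 - <<'E'
from h import *
for n in ('top','scene'):
    g=grab(n); cv2.imwrite(f'pics/{n}0.png',g[0]['image']); np.savez(f'{n}0.npz',img=g[0]['image'],W=world(*g))
    print(n,-g[1].T@g[2],g[3])
s=status.observe(); print(s['tcp_pos'],s['eef_rot'],s['force'],s['gripper_width'],manip.grip_point_offset)
E
```

```text
pics
top [ 493.46128668 -122.25381695  952.26953403] 376.86280570050883
scene [1167.06677      79.75632928  879.01401935] 418.94652702024325
[197.53719585 565.99329354 230.51599435] [ 1.67106914e-01  9.85938480e-01 -7.59087579e-04 -1.27683773e-04] [-0.83906645 -1.00363012  0.5065777 ] 85.05047208581054 18.700000000000003
```

View pics/top0.png

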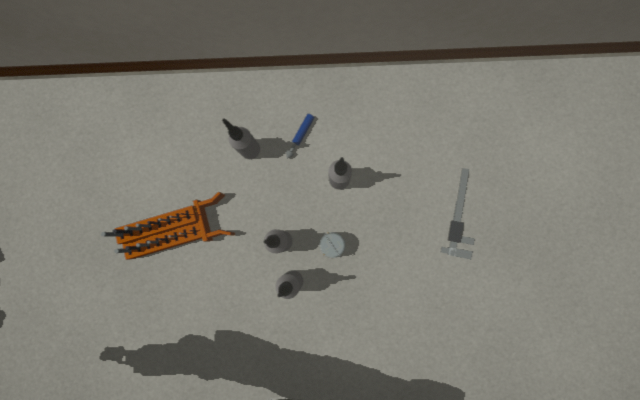

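View pics/scene0.png

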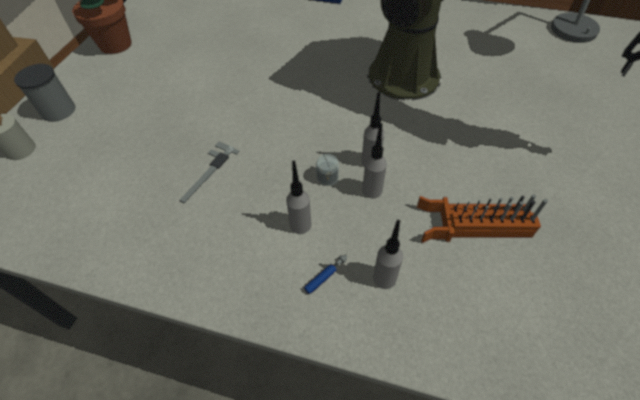

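Top view: four bottles (at 242,140; 340,173; 278,241; 289,285), jar 332,245, orange rack with its mouth at ~(225,213), countersink 303,133, caliper 458,215. The rightmost bottle seems to be the one at (340,173).

```bash
cat > m.py <<'E'
from h import *
from scipy.optimize import least_squares
def circ(P,r):
    c0=P.mean(0); return least_squares(lambda c:np.hypot(*(P-c).T)-r,c0,loss='soft_l1').x
T=np.load('top0.npz');S=np.load('scene0.npz')
def cl(D,m):
    n,l,s,c=cv2.connectedComponentsWithStats(m.astype(np.uint8)); return [D['W'][l==i] for i in range(1,n) if s[i,4]>25]
for nm,D in (('top',T),('scene',S)):
    W=D['W']; reg=(W[...,0]>250)&(W[...,0]<900)&(abs(W[...,1])<500)
    print(nm,'bench z',np.nanmedian(W[reg][:,2]))
    hsv=cv2.cvtColor(D['img'],cv2.COLOR_BGR2HSV); org=(hsv[...,1]>150)&(hsv[...,0]<20)
    for P in cl(D,reg&(W[...,2]>15)&(W[...,2]<105)&~org):
        b=P[(P[:,2]>15)]; print(len(P),'mean',P.mean(0).round(),'zmax',P[:,2].max().round(),'c27',circ(b[:,:2],27).round(1))
    P=W[org&reg]; P=P[(P[:,2]>36)&(P[:,2]<55)]; print('rack n',len(P),'z',np.percentile(P[:,2],[5,50,95]).round(1)); r=cv2.minAreaRect(P[:,:2].astype(np.float32)); print(r)
    print('corners',cv2.boxPoints(r).round(1).tolist())
    # colour only (whatever z)
    reg2=reg&(W[...,2]>180); 
    for P in cl(D,reg2): print('tall',len(P),P.mean(0).round())
E
python3 m.py
```

```text
top bench z 0.5426818422252887
253 mean [776. -56.  20.] zmax 25.0 c27 [767.4 -72.4]
242 mean [716.  70.  62.] zmax 105.0 c27 [732.8  84.3]
34 mean [715. -20.  19.] zmax 24.0 c27 [688.3 -15.3]
108 mean [ 626. -141.   61.] zmax 104.0 c27 [ 648.  -145.5]
26 mean [609. 156.  32.] zmax 47.0 c27 [627.6 172.9]
278 mean [534. 321.  74.] zmax 105.0 c27 [522.2 311.8]
26 mean [516. 237.  42.] zmax 71.0 c27 [524.2 210.4]
82 mean [494. -20.  60.] zmax 105.0 c27 [493.5   2.9]
289 mean [491. 325.  61.] zmax 95.0 c27 [504.8 331.1]
536 mean [ 482. -124.   62.] zmax 70.0 c27 [ 482.3 -123.7]
99 mean [410. -39.  61.] zmax 104.0 c27 [394.2 -22.7]
rack n 1214 z [36.3 45.4 54.7]
((527.2208251953125, 263.948974609375), (106.4010009765625, 268.52044677734375), 16.008588790893555)
corners [[439.1000061035156, 378.29998779296875], [513.0999755859375, 120.19999694824219], [615.4000244140625, 149.60000610351562], [541.2999877929688, 407.70001220703125]]
tall 95 [730.  81. 212.]
tall 65 [ 644. -145.  215.]
tall 59 [493.  -1. 215.]
tall 67 [397. -25. 214.]
scene bench z -0.6201876617780685
187 mean [415. -35.  71.] zmax 104.0 c27 [393.1 -22.8]
566 mean [ 493. -120.   51.] zmax 67.0 c27 [ 484.6 -122.6]
472 mean [514.   5.  62.] zmax 105.0 c27 [492.4   2.5]
882 mean [515. 311.  64.] zmax 105.0 c27 [513.5 320.6]
470 mean [ 666. -137.   61.] zmax 105.0 c27 [ 646.4 -145.8]
29 mean [715. -20.  18.] zmax 21.0 c27 [740.7 -26.6]
457 mean [753.  84.  61.] zmax 105.0 c27 [731.4  83.9]
305 mean [779. -55.  19.] zmax 24.0 c27 [769.4 -71.5]
rack n 1386 z [37.3 49.6 54.7]
((533.0081176757812, 267.3017272949219), (105.97056579589844, 265.11566162109375), 14.582390785217285)
corners [[448.3999938964844, 382.20001220703125], [515.0999755859375, 125.69999694824219], [617.7000122070312, 152.39999389648438], [550.9000244140625, 408.8999938964844]]
tall 105 [398. -22. 208.]
tall 114 [497.   3. 209.]
tall 120 [ 651. -144.  210.]
tall 131 [736.  84. 211.]
```

```bash
cat > r.py <<'E'
from h import *
T=np.load('top0.npz');S=np.load('scene0.npz'); im=np.full((600,800,3),255,np.uint8)
for k,(nm,D) in enumerate((('top',T),('scene',S))):
    W=D['W']; hsv=cv2.cvtColor(D['img'],cv2.COLOR_BGR2HSV); org=(hsv[...,1]>130)&(hsv[...,0]<22)
    P=W[org&(W[...,0]>400)&(W[...,0]<680)&(W[...,1]>80)&(W[...,1]<450)]
    P=P[(P[:,2]>39)&(P[:,2]<70)]
    print(nm,np.histogram(P[:,2],bins=range(39,70,2)))
    for p in P:
        u=int((p[1]-100)*2.4); v=int((660-p[0])*2.4); c=[(200,0,0),(0,0,200)][k]
        if p[2]>48: c=[(200,200,0),(0,180,200)][k]
        cv2.circle(im,(u,v),2,c,-1)
    # block yaw
    Q=P[P[:,1]>210]; r=cv2.minAreaRect(Q[:,:2].astype(np.float32)); print(r)
cv2.imwrite('pics/rack.png',im)
E
python3 r.py
```

```text
top (array([ 49,  69, 155, 155,  58,  19, 105, 331, 396, 116,  12,   3,   5,
         3,   6]), array([39, 41, 43, 45, 47, 49, 51, 53, 55, 57, 59, 61, 63, 65, 67, 69]))
((525.733154296875, 296.1328430175781), (79.03865814208984, 205.32273864746094), 18.330915451049805)
scene (array([ 75, 129, 188, 112,  58,  51, 208, 468, 276,  47,   5,   0,   0,
         1,   1]), array([39, 41, 43, 45, 47, 49, 51, 53, 55, 57, 59, 61, 63, 65, 67, 69]))
((531.7180786132812, 296.4892272949219), (73.0048599243164, 205.47085571289062), 18.986125946044922)
```

View pics/rack.png

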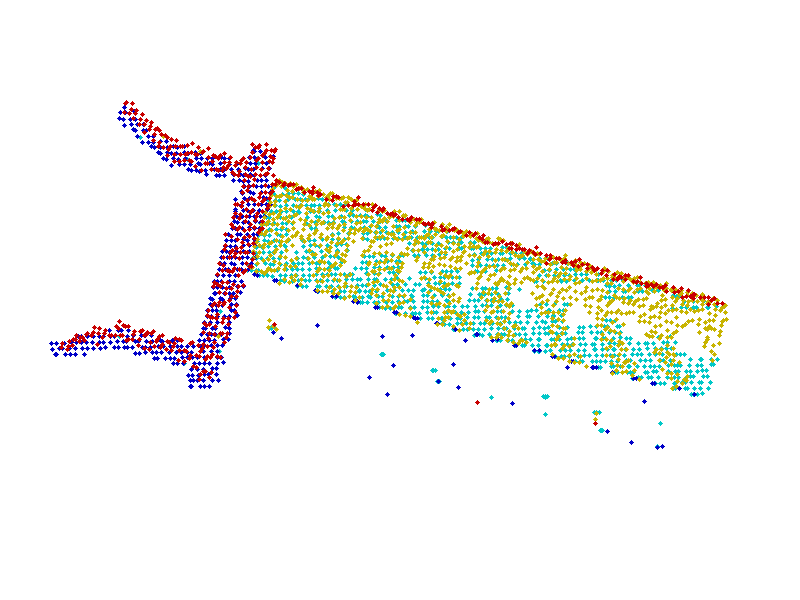

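Plan view of the rack: back wall from px (265,148) to (205,385), flared side walls opening left; the block edge gives yaw ≈15°.

```bash
cat > r2.py <<'E'
from h import *
for nm in ('top','scene'):
    D=np.load(nm+'0.npz');W=D['W']; hsv=cv2.cvtColor(D['img'],cv2.COLOR_BGR2HSV); org=(hsv[...,1]>130)&(hsv[...,0]<22)
    P=W[org&(W[...,0]>400)&(W[...,0]<680)&(W[...,1]>80)&(W[...,1]<450)]
    # yaw from the high block's edge
    B=P[(P[:,2]>51)&(P[:,2]<60)&(P[:,1]>220)&(P[:,1]<390)][:,:2]
    e=[]
    for y in range(220,390,6):
        s=B[abs(B[:,1]-y-3)<3]; 
        if len(s)>3: e.append(s[s[:,0].argmax()])
    vx,vy,_,_=cv2.fitLine(np.array(e,np.float32),cv2.DIST_HUBER,0,.01,.01).ravel()
    psi=np.arctan2(-vx,vy) if vy>0 else np.arctan2(vx,-vy)
    a=np.radians(15.3); c,s_=np.cos(a),np.sin(a)
    Q=P[(P[:,2]>42)&(P[:,2]<48)][:,:2]; X=Q@[c,s_]; Y=Q@[-s_,c]
    print(nm,'yaw',np.degrees(psi))
    for lo in range(int(X.min()),int(X.max()),8):
        y=Y[(X>=lo)&(X<lo+8)]; print(lo,len(y),y.min().round(1),y.max().round(1),'back part', np.percentile(y[y>20],[3,97]).round(1) if (y>20).any() else '')
    for lo in range(int(Y.min()),int(Y.max()),8):
        x=np.sort(X[(Y>=lo)&(Y<lo+8)]); 
        if len(x)<4: continue
        g=np.diff(x); k=g.argmax(); print('Y',lo,x[0].round(1),x[k].round(1),x[k+1].round(1),x[-1].round(1),'mid',((x[k]+x[k+1])/2).round(1))
E
python3 r2.py
```

```text
top yaw 15.1724615
526 27 -19.4 49.3 back part [39.8 49.3]
534 65 -7.7 52.0 back part [22.3 51.9]
542 34 2.8 50.4 back part [20.9 49.9]
550 20 40.1 237.7 back part [ 40.1 236.5]
558 15 39.8 50.9 back part [40.1 50.4]
566 16 39.9 51.2 back part [40.2 50.9]
574 44 40.1 245.0 back part [ 40.7 221.8]
582 20 39.9 53.1 back part [40.6 52.8]
590 18 39.7 52.1 back part [39.9 51.9]
598 17 40.2 52.3 back part [40.6 52. ]
606 18 38.9 53.5 back part [39.6 53.2]
614 56 -4.7 52.4 back part [20.8 52.2]
622 46 -16.6 49.4 back part [24.3 49.3]
630 4 -17.1 43.7 back part [43.7 43.7]
Y -19 526.6 533.0 626.4 633.7 mid 579.7
Y -11 528.3 537.9 621.6 630.0 mid 579.8
Y -3 533.3 542.2 618.8 625.0 mid 580.5
Y 5 537.0 544.5 615.4 624.3 mid 579.9
Y 13 536.0 544.8 615.7 623.5 mid 580.3
Y 21 536.3 543.8 616.2 623.9 mid 580.0
Y 29 536.3 545.6 615.9 624.6 mid 580.8
Y 37 528.6 528.6 531.2 630.8 mid 529.9
Y 45 529.7 578.2 580.9 630.0 mid 579.5
Y 53 580.5 587.7 610.5 610.5 mid 599.1
scene yaw 15.311265
530 15 -14.8 48.2 back part [41.1 48.2]
538 51 -5.9 49.0 back part [20.9 47.4]
546 13 31.8 50.4 back part [35.1 50.4]
[... 916 characters left out ...]
20.8 621.5 mid 620.3
Y 104 619.3 619.6 620.2 620.8 mid 619.9
Y 112 619.5 619.6 620.2 620.7 mid 619.9
Y 120 618.8 619.6 620.8 620.8 mid 620.2
Y 128 619.6 620.4 621.1 621.1 mid 620.7
Y 136 618.9 619.9 621.4 621.4 mid 620.6
Y 144 619.0 620.0 621.1 621.1 mid 620.5
Y 152 619.3 620.3 621.5 621.5 mid 620.9
Y 160 619.3 620.5 622.4 622.4 mid 621.5
Y 168 617.2 617.2 619.0 620.8 mid 618.1
Y 176 619.3 619.6 622.3 622.3 mid 620.9
Y 184 619.7 619.7 620.8 621.4 mid 620.3
Y 200 618.7 619.9 621.1 621.5 mid 620.5
Y 208 558.1 558.1 618.8 621.7 mid 588.5
Y 216 619.3 620.6 621.6 621.6 mid 621.1
Y 224 619.2 619.2 621.4 622.0 mid 620.3
Y 232 619.1 619.1 620.5 621.4 mid 619.8
Y 240 618.7 618.7 620.0 621.5 mid 619.4
```

```bash
python3 -m handwheel '[{"offset":[0,0,0.025],"turn":[0,0,0],"jaw":0.03},{"offset":[0,0,0.025],"turn":[0,0,0],"jaw":0.03},{"offset":[0,0,0.025],"turn":[0,0,0],"jaw":0.03},{"offset":[0,0,0.025],"turn":[0,0,0],"jaw":0.03},{"offset":[0.02,-0.033,0],"turn":[0,0,-0.04],"jaw":0.03},{"offset":[0.02,-0.033,0],"turn":[0,0,-0.04],"jaw":0.03},{"offset":[0.02,-0.033,0],"turn":[0,0,-0.04],"jaw":0.03},{"offset":[0.02,-0.033,0],"turn":[0,0,-0.04],"jaw":0.03},{"offset":[0.02,-0.033,0],"turn":[0,0,-0.04],"jaw":0.03},{"offset":[0.02,-0.033,0],"turn":[0,0,-0.04],"jaw":0.03},{"offset":[0.02,-0.033,0],"turn":[0,0,-0.04],"jaw":0.03},{"offset":[0.02,-0.033,0],"turn":[0,0,-0.04],"jaw":0.03},{"offset":[0.02,-0.033,0],"turn":[0,0,-0.04],"jaw":0.03},{"offset":[0.02,-0.033,0],"turn":[0,0,-0.04],"jaw":0.03},{"offset":[0.02,-0.033,0],"turn":[0,0,-0.04],"jaw":0.03},{"offset":[0.02,-0.033,0],"turn":[0,0,-0.04],"jaw":0.03}]'
```

```text
time_s: 1.7
tcp_pos: [438.1, 169.0, 331.1]
eef_rot: [0.397, 0.918, -0.0, -0.0]
force: [1.1, 1.1, 0.8]
gripper_width: 29.9
grasp_force: 0.0
```

```bash
python3 -m handwheel '[{"offset":[0.019,-0.0325,0],"turn":[0,0,-0.041],"jaw":0.03},{"offset":[0.019,-0.0325,0],"turn":[0,0,-0.041],"jaw":0.03},{"offset":[0.019,-0.0325,0],"turn":[0,0,-0.041],"jaw":0.03},{"offset":[0.019,-0.0325,0],"turn":[0,0,-0.041],"jaw":0.03},{"offset":[0.019,-0.0325,0],"turn":[0,0,-0.041],"jaw":0.03},{"offset":[0.019,-0.0325,0],"turn":[0,0,-0.041],"jaw":0.03},{"offset":[0.019,-0.0325,0],"turn":[0,0,-0.041],"jaw":0.03},{"offset":[0.019,-0.0325,0],"turn":[0,0,-0.041],"jaw":0.03},{"offset":[0.019,-0.0325,0],"turn":[0,0,-0.041],"jaw":0.03},{"offset":[0.019,-0.0325,0],"turn":[0,0,-0.041],"jaw":0.03},{"offset":[0.019,-0.0325,0],"turn":[0,0,-0.04],"jaw":0.03},{"offset":[0.019,-0.0325,0],"turn":[0,0,-0.04],"jaw":0.03},{"offset":[0,0,0],"turn":[0.0962,0.0263,0],"jaw":0.03},{"offset":[0,0,0],"turn":[0.0962,0.0263,0],"jaw":0.03},{"offset":[0,0,0],"turn":[0.0962,0.0263,0],"jaw":0.03},{"offset":[0,0,0],"turn":[0.0962,0.0263,0],"jaw":0.03},{"offset":[0,0,0],"turn":[0.0962,0.0263,0],"jaw":0.03},{"offset":[0,0,0],"turn":[0.0962,0.0263,0],"jaw":0.03},{"offset":[0,0,0],"turn":[0.0962,0.0263,0],"jaw":0.03},{"offset":[0,0,0],"turn":[0,0,0],"jaw":0.03}]'
cat > st.py <<'E'
from h import *
from scipy.spatial.transform import Rotation as Ro
def st():
    s=status.observe(); p=np.array(s['tcp_pos']); M=Ro.from_quat(s['eef_rot']).as_matrix()
    ax=np.array([[.9646,.2639,0],[-.2639,.9646,0]])
    print('t',s['time_s'],'tcp',p.round(1),'rack XY rel origin',(ax@p-[580.9,12.3]).round(1),'F',np.round(s['force'],1),'w',round(s['gripper_width'],1))
    print('tool z in rack',(ax@M[:,2]).round(3),M[2,2].round(3),'tool y in rack',(ax@M[:,1]).round(3),M[2,1].round(3),'j',np.round(s['joint_positions'],2))
    return s
if __name__=='__main__': st()
E
python3 st.py
```

```text
time_s: 3.7
tcp_pos: [691.6, -211.5, 281.0]
eef_rot: [0.588, 0.749, 0.204, -0.229]
force: [0.1, -0.2, -0.9]
gripper_width: 30.1
grasp_force: 0.0
t 3.7 tcp [ 691.6 -211.5  281. ] rack XY rel origin [  30.4 -398.9] F [ 0.1 -0.2 -0.9] w 30.1
tool z in rack [0.052 0.582] -0.811 tool y in rack [ 0.999 -0.039] 0.036 j [-0.51  1.09  1.24  2.16  0.47  0.72]
```

```bash
python3 -m handwheel '[{"offset":[-0.0025,-0.0007,-0.02],"turn":[0,0,0],"jaw":0.03},{"offset":[-0.0025,-0.0007,-0.02],"turn":[0,0,0],"jaw":0.03},{"offset":[-0.0025,-0.0007,-0.02],"turn":[0,0,0],"jaw":0.03},{"offset":[-0.0025,-0.0007,-0.02],"turn":[0,0,0],"jaw":0.03},{"offset":[-0.0025,-0.0007,-0.02],"turn":[0,0,0],"jaw":0.03},{"offset":[-0.0025,-0.0007,-0.02],"turn":[0,0,0],"jaw":0.03},{"offset":[-0.0025,-0.0007,-0.02],"turn":[0,0,0],"jaw":0.03},{"offset":[-0.0025,-0.0007,-0.02],"turn":[0,0,0],"jaw":0.03},{"offset":[-0.0025,-0.0007,-0.02],"turn":[0,0,0],"jaw":0.03},{"offset":[-0.0025,-0.0007,-0.02],"turn":[0,0,0],"jaw":0.03},{"offset":[0,0,0],"turn":[0,0,0],"jaw":0.03}]'; python3 st.py
```

```text
time_s: 4.8
tcp_pos: [666.8, -217.2, 88.7]
eef_rot: [0.586, 0.751, 0.204, -0.224]
force: [0.5, -1.0, -0.0]
gripper_width: 30.0
grasp_force: 0.0
t 4.8 tcp [ 666.8 -217.2   88.7] rack XY rel origin [   5.  -397.8] F [ 0.5 -1.  -0. ] w 30.0
tool z in rack [0.057 0.575] -0.816 tool y in rack [ 0.998 -0.036] 0.044 j [-0.53  0.96  0.56  1.6   0.46  0.7 ]
```

Run:
```python
from st import *
s=st(); a=np.array([.9646,.2639,0]);b=np.array([-.2639,.9646,0]);th=np.radians(40)
z=np.sin(th)*b-np.cos(th)*np.array([0,0,1]); y=a; x=np.cross(y,z); M=np.stack([x,y,z],1)
print((Ro.from_matrix(M)*Ro.from_quat(s['eef_rot']).inv()).as_rotvec().round(4))
```

```text
t 4.8 tcp [ 666.8 -217.2   88.7] rack XY rel origin [   5.  -397.8] F [ 0.5 -1.  -0. ] w 30.0
tool z in rack [0.057 0.575] -0.816 tool y in rack [ 0.998 -0.036] 0.044 j [-0.53  0.96  0.56  1.6   0.46  0.7 ]
[0.07   0.0629 0.0379]
```

```bash
python3 -m handwheel '[{"offset":[0,0,-0.015],"turn":[0.035,0.0315,0.019],"jaw":0.03},{"offset":[0,0,-0.015],"turn":[0.035,0.0315,0.019],"jaw":0.03},{"offset":[0,0,-0.015],"turn":[0,0,0],"jaw":0.03},{"offset":[0,0,-0.015],"turn":[0,0,0],"jaw":0.03},{"offset":[0,0,-0.01],"turn":[0,0,0],"jaw":0.03},{"offset":[0,0,-0.006],"turn":[0,0,0],"jaw":0.03},{"offset":[0,0,0],"turn":[0,0,0],"jaw":0.03}]'; python3 st.py
python3 - <<'E'
from h import *
g=grab('scene'); im=g[0]['image'][140:320,200:420]; cv2.imwrite('pics/pre.png',cv2.resize(im,None,fx=3,fy=3,interpolation=cv2.INTER_CUBIC))
W=world(*g)
# bottle body points, rack frame
P=W[(W[...,2]>30)&(W[...,2]<105)&(np.hypot(W[...,0]-647,W[...,1]+145.6)<45)]; print(len(P),P[:,:2].mean(0))
E
```

```text
time_s: 5.5
tcp_pos: [667.4, -217.3, 13.3]
eef_rot: [0.57, 0.747, 0.208, -0.271]
force: [-0.3, 0.1, -0.3]
gripper_width: 29.9
grasp_force: 0.0
t 5.5 tcp [ 667.4 -217.3   13.3] rack XY rel origin [   5.5 -398.1] F [-0.3  0.1 -0.3] w 29.9
tool z in rack [0.002 0.643] -0.766 tool y in rack [ 1.    -0.001] 0.002 j [-0.53  1.14  0.7   1.67  0.47  0.64]
403 [ 666.03140015 -137.27702336]
```

View pics/pre.png

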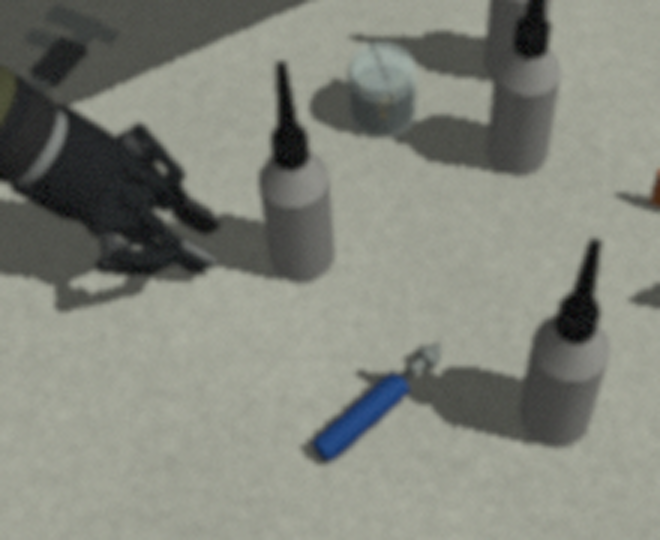

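The picture shows the open fingertips low behind the bottle (bottle base at ~(300,270), tips at ~(212,245)), with nothing between. Approach slowly.

```bash
python3 -m handwheel '[{"offset":[-0.0023,0.0075,-0.0006],"turn":[0,0,0],"jaw":0.03},{"offset":[-0.0023,0.0075,-0.0006],"turn":[0,0,0],"jaw":0.03},{"offset":[-0.0023,0.0075,-0.0006],"turn":[0,0,0],"jaw":0.03},{"offset":[-0.0023,0.0075,-0.0006],"turn":[0,0,0],"jaw":0.03},{"offset":[-0.0012,0.0048,-0.0006],"turn":[0,0,0],"jaw":0.03},{"offset":[-0.0013,0.0048,0],"turn":[0,0,0],"jaw":0.03},{"offset":[-0.0013,0.0048,0],"turn":[0,0,0],"jaw":0.03},{"offset":[-0.0013,0.0048,0],"turn":[0,0,0],"jaw":0.03},{"offset":[-0.0013,0.0048,0],"turn":[0,0,0],"jaw":0.03},{"offset":[-0.0013,0.0048,0],"turn":[0,0,0],"jaw":0.03}]'
cat > b.py <<'E'
from st import *
from m0 import circ
def bott(name='scene',save=None):
    g=grab(name); W=world(*g); img=g[0]['image']
    if save: cv2.imwrite(save,img)
    A=np.array([[.9646,.2639],[-.2639,.9646]]); R=W[...,:2]@A.T-[580.9,12.3]
    s=status.observe(); tp=A@np.array(s['tcp_pos'])[:2]-[580.9,12.3]
    hs=img.astype(int); grey=(hs.max(-1)-hs.min(-1)<40)
    m=(abs(R[...,0])<60)&(R[...,1]>tp[1]+5)&(R[...,1]<tp[1]+75)&grey
    z=W[...,2]; lo=R[m&(z>50)&(z<105)]; hi=R[m&(z>170)&(z<236)]
    if len(lo): print(name,'body n',len(lo),'centre rack',circ(lo,27).round(1))
    if len(hi): print('spout n',len(hi),hi.mean(0).round(1),'zmax',z[m&(z<260)].max().round(1))
if __name__=='__main__':
    import sys; st(); bott('scene',sys.argv[1] if len(sys.argv)>1 else None)
E
cat > m0.py <<'E'
import numpy as np
from scipy.optimize import least_squares
def circ(P,r): return least_squares(lambda c:np.hypot(*(P-c).T)-r,P.mean(0)-[10,0],loss='soft_l1').x
E
python3 b.py
```

```text
time_s: 6.55
tcp_pos: [650.9, -158.9, 10.3]
eef_rot: [0.57, 0.747, 0.209, -0.271]
force: [0.9, -3.4, 2.5]
gripper_width: 29.9
grasp_force: 1.8
t 6.55 tcp [ 650.9 -158.9   10.3] rack XY rel origin [   5.1 -337.4] F [ 0.9 -3.4  2.5] w 29.9
tool z in rack [0.003 0.643] -0.766 tool y in rack [ 1.    -0.001] 0.002 j [-0.48  1.03  0.46  1.52  0.49  0.7 ]
scene body n 297 centre rack [   4.  -308.2]
spout n 137 [   8.9 -307.8] zmax 240.9
```

```bash
python3 -m handwheel '[{"offset":[-0.0017,0.0058,0],"turn":[0,0,0],"jaw":0.03},{"offset":[-0.0017,0.0058,0],"turn":[0,0,0],"jaw":0.03},{"offset":[-0.0017,0.0058,0],"turn":[0,0,0],"jaw":0.03},{"offset":[-0.0017,0.0058,0],"turn":[0,0,0],"jaw":0.03},{"offset":[-0.0017,0.0058,0],"turn":[0,0,0],"jaw":0.03},{"offset":[-0.0017,0.0058,0],"turn":[0,0,0],"jaw":0.03},{"offset":[-0.0017,0.0058,0],"turn":[0,0,0],"jaw":0.03},{"offset":[-0.0017,0.0058,0],"turn":[0,0,0],"jaw":0.03},{"offset":[-0.0017,0.0058,0],"turn":[0,0,0],"jaw":0.03},{"offset":[-0.0017,0.0058,0],"turn":[0,0,0],"jaw":0.03},{"offset":[-0.0017,0.0058,0],"turn":[0,0,0],"jaw":0.03},{"offset":[-0.0017,0.0058,0],"turn":[0,0,0],"jaw":0.03},{"offset":[-0.0017,0.0058,0],"turn":[0,0,0],"jaw":0.03},{"offset":[-0.0017,0.0058,0],"turn":[0,0,0],"jaw":0.03},{"offset":[-0.0017,0.0058,0],"turn":[0,0,0],"jaw":0.03},{"offset":[-0.0017,0.0058,0],"turn":[0,0,0],"jaw":0.03},{"offset":[-0.0017,0.0058,0],"turn":[0,0,0],"jaw":0.03},{"offset":[-0.0017,0.0058,0],"turn":[0,0,0],"jaw":0.03},{"offset":[-0.0017,0.0058,0],"turn":[0,0,0],"jaw":0.03},{"offset":[-0.0017,0.0058,0],"turn":[0,0,0],"jaw":0.03}]'; python3 b.py
```

```text
time_s: 8.6
tcp_pos: [616.5, -42.2, 10.0]
eef_rot: [0.57, 0.747, 0.208, -0.272]
force: [1.0, -4.7, 4.4]
gripper_width: 30.3
grasp_force: 2.5
t 8.6 tcp [616.5 -42.2  10. ] rack XY rel origin [   2.6 -215.7] F [ 1.  -4.7  4.4] w 30.3
tool z in rack [0.002 0.643] -0.766 tool y in rack [ 1.    -0.001] 0.002 j [-0.35  0.86  0.13  1.29  0.55  0.82]
scene body n 273 centre rack [   1.7 -186.6]
spout n 131 [   6.7 -187.2] zmax 240.5
```

```bash
python3 -m handwheel '[{"offset":[-0.0017,0.0058,0],"turn":[0,0,0],"jaw":0.03},{"offset":[-0.0016,0.0058,0],"turn":[0,0,0],"jaw":0.03},{"offset":[-0.0017,0.0058,0],"turn":[0,0,0],"jaw":0.03},{"offset":[-0.0016,0.0058,0],"turn":[0,0,0],"jaw":0.03},{"offset":[-0.0017,0.0058,0],"turn":[0,0,0],"jaw":0.03},{"offset":[-0.0016,0.0058,0],"turn":[0,0,0],"jaw":0.03},{"offset":[-0.0017,0.0058,0],"turn":[0,0,0],"jaw":0.03},{"offset":[-0.0016,0.0058,0],"turn":[0,0,0],"jaw":0.03},{"offset":[-0.0017,0.0058,0],"turn":[0,0,0],"jaw":0.03},{"offset":[-0.0016,0.0058,0],"turn":[0,0,0],"jaw":0.03},{"offset":[-0.0017,0.0058,0],"turn":[0,0,0],"jaw":0.03},{"offset":[-0.0016,0.0058,0],"turn":[0,0,0],"jaw":0.03},{"offset":[-0.0017,0.0058,0],"turn":[0,0,0],"jaw":0.03},{"offset":[-0.0016,0.0058,0],"turn":[0,0,0],"jaw":0.03},{"offset":[-0.0017,0.0058,0],"turn":[0,0,0],"jaw":0.03},{"offset":[-0.0016,0.0058,0],"turn":[0,0,0],"jaw":0.03},{"offset":[-0.0017,0.0058,0],"turn":[0,0,0],"jaw":0.03},{"offset":[-0.0016,0.0058,0],"turn":[0,0,0],"jaw":0.03},{"offset":[-0.0017,0.0058,0],"turn":[0,0,0],"jaw":0.03},{"offset":[-0.0016,0.0058,0],"turn":[0,0,0],"jaw":0.03}]'; python3 b.py pics/mid.png
```

```text
time_s: 10.65
tcp_pos: [583.5, 73.8, 10.0]
eef_rot: [0.57, 0.747, 0.208, -0.272]
force: [1.2, -3.5, 2.7]
gripper_width: 29.9
grasp_force: 2.2
t 10.65 tcp [583.5  73.8  10. ] rack XY rel origin [  1.4 -95.1] F [ 1.2 -3.5  2.7] w 29.9
tool z in rack [0.002 0.643] -0.766 tool y in rack [ 1.    -0.001] 0.002 j [-0.2   0.74 -0.11  1.08  0.61  0.99]
scene body n 267 centre rack [  0.2 -65.8]
spout n 139 [  5.3 -67.2] zmax 241.7
```

View pics/mid.png

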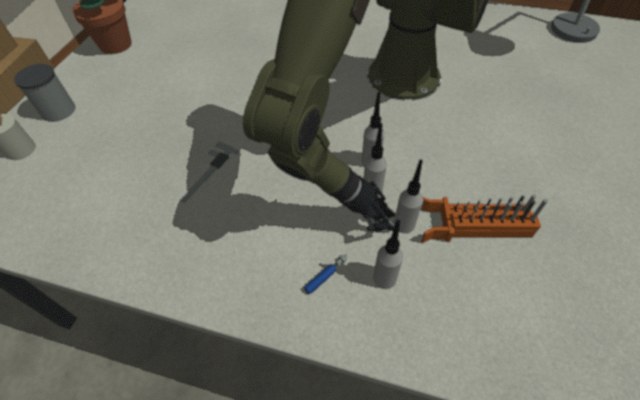

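The bottle stands upright at (408,212), centred in front of the bay's mouth (430,220); everything else is untouched. Continuing straight in.

```bash
python3 -m handwheel '[{"offset":[-0.0016,0.0058,0],"turn":[0,0,0],"jaw":0.03},{"offset":[-0.0016,0.0058,0],"turn":[0,0,0],"jaw":0.03},{"offset":[-0.0016,0.0058,0],"turn":[0,0,0],"jaw":0.03},{"offset":[-0.0016,0.0058,0],"turn":[0,0,0],"jaw":0.03},{"offset":[-0.0016,0.0058,0],"turn":[0,0,0],"jaw":0.03},{"offset":[-0.0016,0.0058,0],"turn":[0,0,0],"jaw":0.03},{"offset":[-0.0016,0.0058,0],"turn":[0,0,0],"jaw":0.03},{"offset":[-0.0016,0.0058,0],"turn":[0,0,0],"jaw":0.03},{"offset":[-0.0016,0.0058,0],"turn":[0,0,0],"jaw":0.03},{"offset":[-0.0008,0.0029,0],"turn":[0,0,0],"jaw":0.03},{"offset":[-0.0008,0.0029,0],"turn":[0,0,0],"jaw":0.03},{"offset":[0,0,0],"turn":[0,0,0],"jaw":0.03}]'; python3 b.py
```

```text
time_s: 11.9
tcp_pos: [567.4, 131.8, 10.1]
eef_rot: [0.57, 0.747, 0.209, -0.272]
force: [1.0, -1.5, 0.9]
gripper_width: 29.8
grasp_force: 1.0
t 11.9 tcp [567.4 131.8  10.1] rack XY rel origin [  1.2 -34.9] F [ 1.  -1.5  0.9] w 29.8
tool z in rack [0.002 0.644] -0.765 tool y in rack [ 1.    -0.001] 0.002 j [-0.12  0.69 -0.2   0.98  0.64  1.08]
scene body n 277 centre rack [ 0.2 -5.4]
spout n 143 [ 5.1 -7.4] zmax 242.6
```

```bash
python3 -m handwheel '[{"offset":[-0.0003,0.001,0],"turn":[0,0,0],"jaw":0.03},{"offset":[-0.0003,0.001,0],"turn":[0,0,0],"jaw":0.03},{"offset":[-0.0003,0.001,0],"turn":[0,0,0],"jaw":0.03},{"offset":[-0.0003,0.001,0],"turn":[0,0,0],"jaw":0.03},{"offset":[0,0,0],"turn":[0,0,0],"jaw":0.03}]'; python3 -m handwheel '[{"offset":[-0.0003,0.001,0],"turn":[0,0,0],"jaw":0.03}]';  python3 -m handwheel '[{"offset":[-0.0003,0.001,0],"turn":[0,0,0],"jaw":0.03}]'; python3 b.py
```

```text
time_s: 12.45
tcp_pos: [566.4, 135.4, 10.0]
eef_rot: [0.57, 0.747, 0.208, -0.272]
force: [1.2, -2.8, 1.3]
gripper_width: 30.1
grasp_force: 1.5
time_s: 12.55
tcp_pos: [566.2, 136.2, 10.0]
eef_rot: [0.57, 0.747, 0.208, -0.272]
force: [0.5, -3.4, 1.5]
gripper_width: 29.9
grasp_force: 1.7
time_s: 12.65
tcp_pos: [565.9, 137.3, 10.0]
eef_rot: [0.57, 0.747, 0.208, -0.272]
force: [1.0, -3.5, 0.9]
gripper_width: 29.9
grasp_force: 1.6
t 12.65 tcp [565.9 137.3  10. ] rack XY rel origin [  1.2 -29.2] F [ 1.  -3.5  0.9] w 29.9
tool z in rack [0.002 0.643] -0.766 tool y in rack [ 1.    -0.001] 0.002 j [-0.11  0.68 -0.21  0.97  0.64  1.1 ]
scene body n 273 centre rack [0.2 0.2]
spout n 141 [ 5.1 -1.8] zmax 241.4
```

No wall force yet; continue in single steps until the force rises.

```bash
python3 -m handwheel '[{"offset":[-0.0003,0.001,0],"turn":[0,0,0],"jaw":0.03}]' | grep -E "tcp|^force"; python3 -m handwheel '[{"offset":[-0.0002,0.0007,0],"turn":[0,0,0],"jaw":0.03}]' | grep -E "tcp|^force"; python3 -m handwheel '[{"offset":[0,0,0],"turn":[0,0,0],"jaw":0.03}]' | grep -E "tcp|^force"
```

```text
tcp_pos: [565.6, 138.3, 10.0]
force: [1.1, -2.0, 0.6]
tcp_pos: [565.5, 138.7, 9.9]
force: [2.0, -7.0, 1.8]
tcp_pos: [565.5, 138.6, 10.0]
force: [0.1, -4.5, 0.7]
```

```bash
python3 -m handwheel '[{"offset":[-0.0002,0.0005,0],"turn":[0,0,0],"jaw":0.03}]' | grep -E "tcp|^force"; python3 -m handwheel '[{"offset":[-0.0001,0.0005,0],"turn":[0,0,0],"jaw":0.03}]' | grep -E "tcp|^force"; python3 -m handwheel '[{"offset":[0,0,0],"turn":[0,0,0],"jaw":0.03}]' | grep -E "tcp|^force";python3 b.py
```

```text
tcp_pos: [565.5, 138.8, 9.9]
force: [1.7, -8.0, 2.3]
tcp_pos: [565.5, 139.0, 9.9]
force: [1.6, -9.6, 4.2]
tcp_pos: [565.5, 138.9, 9.9]
force: [1.7, -8.6, 2.3]
t 13.3 tcp [565.5 138.9   9.9] rack XY rel origin [  1.2 -27.6] F [ 1.7 -8.6  2.3] w 29.9
tool z in rack [0.002 0.642] -0.767 tool y in rack [ 1.    -0.001] 0.002 j [-0.11  0.68 -0.22  0.97  0.64  1.1 ]
scene body n 271 centre rack [0.1 1.5]
spout n 144 [ 4.9 -0.5] zmax 241.1
```

The tip stalls while force rises to ~9 N: home. Retreat straight back, then up.

```bash
python3 -m handwheel '[{"offset":[0.0005,-0.0019,0],"turn":[0,0,0],"jaw":0.03},{"offset":[0.0008,-0.0029,0],"turn":[0,0,0],"jaw":0.03},{"offset":[0.0016,-0.0058,0],"turn":[0,0,0],"jaw":0.03},{"offset":[0.0027,-0.01,0],"turn":[0,0,0],"jaw":0.03},{"offset":[0.0041,-0.015,0],"turn":[0,0,0],"jaw":0.03},{"offset":[0.0041,-0.015,0],"turn":[0,0,0],"jaw":0.03},{"offset":[0.0041,-0.015,0],"turn":[0,0,0],"jaw":0.03},{"offset":[0.0041,-0.015,0],"turn":[0,0,0],"jaw":0.03},{"offset":[0.0041,-0.015,0.01],"turn":[0,0,0],"jaw":0.03},{"offset":[0.0041,-0.015,0.015],"turn":[0,0,0],"jaw":0.03},{"offset":[0.0041,-0.015,0.015],"turn":[0,0,0],"jaw":0.03},{"offset":[0,0,0.02],"turn":[0,0,0],"jaw":0.03},{"offset":[0,0,0.02],"turn":[0,0,0],"jaw":0.03},{"offset":[0,0,0],"turn":[0,0,0],"jaw":0.03},{"offset":[0,0,0],"turn":[0,0,0],"jaw":0.03}]'
python3 - <<'E'
from b import *
st()
A=np.array([[.9646,.2639],[-.2639,.9646]])
for n in ('scene','top'):
    g=grab(n);cv2.imwrite(f'pics/end_{n}.png',g[0]['image']);W=world(*g);R=W[...,:2]@A.T-[580.9,12.3];z=W[...,2];i=g[0]['image'].astype(int)
    m=(abs(R[...,0])<35)&(abs(R[...,1])<34)&(i.max(-1)-i.min(-1)<40)
    lo=R[m&(z>50)&(z<105)]; print(n,len(lo),circ(lo,27).round(1),'spout',R[m&(z>180)].mean(0).round(1),z[m].max())
E
```

```text
time_s: 14.85
tcp_pos: [599.8, 13.5, 89.9]
eef_rot: [0.57, 0.747, 0.209, -0.271]
force: [-0.1, 0.4, 0.2]
gripper_width: 30.0
grasp_force: 0.0
t 14.85 tcp [599.8  13.5  89.9] rack XY rel origin [   1.2 -157.5] F [-0.1  0.4  0.2] w 30.0
tool z in rack [0.003 0.643] -0.766 tool y in rack [ 1.    -0.001] 0.002 j [-0.28  0.72  0.05  1.32  0.58  0.89]
scene 330 [0.2 1.5] spout [ 4.4 -0.3] 241.5694839473903
top 150 [-20.6 -41.7] spout [-1.1 -2.5] 241.90591472930623
```

View pics/end_scene.png

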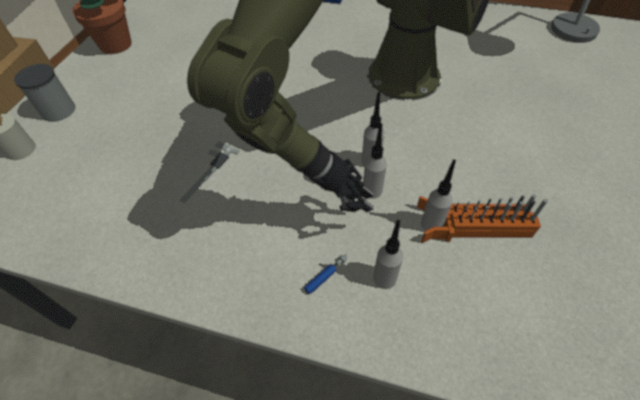

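View pics/end_top.png

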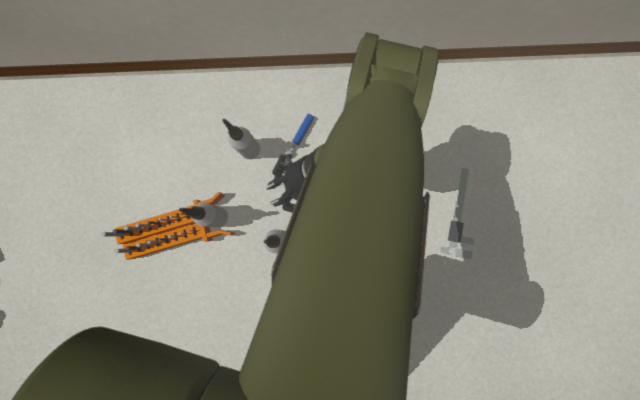

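The bottle stands upright in the bay (scene 436,208) against its back wall. The hand at (355,190) touches nothing, and the other visible items are at their starting pixels (the jar is hidden behind the arm).

```bash
python3 -c "
from bench import ticket; print(ticket.finish_job())"
```

```text
the job is handed in; nothing more can be done
None
```

The bottle was pushed upright into the bay until it met the back wall, the hand is clear, and the job was handed in after about 15 s of robot time; the jar was hidden behind the arm in the final pictures, so I couldn't check that it hadn't moved.

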